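# Sweep the bamboo offcuts into the scrap box

### The arm

A 6-joint arm with a two-finger parallel gripper is mounted at the origin on the work surface. World frame = base frame: x ahead of the robot, y to its left, z up, the work surface at z = 0. Lengths are in m, angles in rad, forces in N, time in s.
With the tool pointing down it reaches from about 0.375 to 0.925 m from the base axis. Payload 5.7 kg.
Tool frame: the origin (TCP) lies at the centre of the arm's flange, where the gripper is bolted on; the fingertips stand bot.tip_extent ahead of it and the grasp point (between the pads) lies 163 mm ahead of it (bot.tip_extent is the distance from the TCP to the fingertips, in m); z points along the fingers, x is the direction in which the jaws open and shut, and the axes are right-handed (so a half turn about z gives the same grasp; the last joint's range is limited). The gripper opens to 88 mm and grips with 3 to 60 N. Pads are 20 mm wide; open, the fingers measure 115 mm over their backs; the gripper's body (75 mm by 178 mm) begins 61 mm behind the grasp point.
Start: joints at [1.164, 0.359, 1.51, -0, 1.272, -0.115], TCP at [0.173, 0.575, 0.405] pointing down, gripper open.
Joint ranges: [-2.97, 2.97], [-1.01, 2.36], [0.21, 2.38], [-0.96, 4.11], [0.2, 2.71], [-2.98, 2.98]. Speed limits (rad/s): [2.39, 2.39, 3.14, 3.14, 3.14, 3.14].

### API

Orientations are given as [roll, pitch, yaw] about the fixed x, y, z axes, in that order (R = Rz(yaw) Ry(pitch) Rx(roll)).
In Python, from workcell import bot gives the robot as it stands.
- The arm moves only by the tool move_arm, never from a script. Its argument "series" is a list that holds one entry, the list of rows, each a list of 5 numbers: the finger opening in mm, from 0 to 87.8, then the shift along the tool's x, y, z in mm, then the turn about the tool's z in degrees. A call has 1 to 8 rows; each row shifts and turns the pose as measured when the row begins, along the tool's axes as they then stand; what a row does not reach is not made up. A row lasts 1/10 s, in which the tool goes at most 50 mm and 8.59 degrees, less where a joint would pass 70% of its speed; a pose out of reach is approached as far as the arm can. A call with a gripper value outside its range is refused whole. The fingers move at their own pace and stop on an object; "newtons" is the grip in N (left out, the last holds). Time passes only in rows, so rows that do not move let the fingers close. It gives the time, the measured TCP pose, the force and the opening at its end, in the units of the state.
- bot.get_state(): the state, without advancing time (a new reading comes with each control period).
- bot.get_image(name): name is "scene" or "side" or "wrist"; returns the picture (420x560x3 uint8, red, green, blue); there is no depth.
- bot.camera_params(name): a dict with "fx", "fy", "cx", "cy" (pixels), "rvec" (rotation vector, rad) and "tvec" (3), from world to camera coordinates, as OpenCV has them. Camera axes: x right, y down, z forward; pixel columns grow to the right and rows downward; lengths in m; the calibration is good to about 2 mm. A picture is of the moment at which its call begins: read the wrist's pose just before it. camera_params takes no time and is no camera call; for the wrist camera it gives the pose at the moment of the call.
- bot.job_done(): hands the job in, once; it reports no verdict.
Trained networks look in the newest picture that a camera, given by its name, has taken for a name from the list of things; names that differ only in an ending like _2 or _b are one class to them, and where a whole thing is asked for, a point or a joint stands for the part that bears it (a point fixed in the world has none). Each returns a list of dicts, best first, with "confidence" (0 to 1); they miss things now and then, are a little off and sometimes report something else, mostly with a low value. They report only what shows in the picture. A call takes as long as a camera call.
- bot.recognise(label, camera): "pixel" ([column, row] in pixels, amid what is visible of it).
- bot.place_of(label, camera): "pixel" ([column, row] in pixels: a listed point, or the origin of a listed thing).
The state is a dict: "t": time; "qpos": joint angles; "joint_vel": joint speeds; "joint_efforts": joint torques, N m; "tool_pos": TCP position; "ee_rot": TCP orientation; "ft_force": force on the tool from outside, world axes, zero at the start; "torque": the same for the moment, N m; "width": finger opening in m.
Only numpy, scipy, OpenCV 4.12 (cv2) and the standard library are available. Lean on these libraries where they do the work, as an engineer would, in place of code of your own. Each camera call takes 0.05 s, during which the arm holds its last target. There are 200 camera calls.

### The job

Clear the work board: with your fingertips, sweep the three bamboo offcuts along the board and over its edge into the empty scrap box, not into the divided parts tray at the opposite edge. Only push the offcuts, never pick them up, leave the bamboo hoop, the thread spool and the jar standing where they are, and finish with your hand clear of everything.

Things in the scene. Friction and masses are not known exactly. Their poses are not given: they have to be found in the camera images.
- board: Fixed flat wooden work board raised on two battens, 320 mm along its x and 340 mm along its y. Origin on the table under its centre; the smooth top is 65 mm above the origin, slab 20 mm thick. Its straight edges at y = +170 mm and y = -170 mm (own frame) overhang the two boxes by 12 mm.
- scrap_box: Scrap box: fixed plain plywood box, open on top, empty, no dividers; 240 mm along its x, 130 mm along its y, 43 mm high, walls 6 mm. Origin under its centre, on the table; axes parallel to the board's. It stands along the board's +y or -y edge (varies), its near wall tucked under the overhang and its rim 2 mm below the slab's underside, so what is pushed over the board's edge drops in.
- parts_tray: Parts tray: fixed plywood tray of the same outside size, axes and origin, but with two dividers making three compartments full of finished bamboo dowels; along the board's other y edge. Not to be used.
- strip: Loose bamboo offcut lying on the board, the longest: 46 x 18 x 14 mm (x, y, z), about 20 g. Origin at the centre of its underside.
- block: Loose bamboo offcut lying on the board, the stubby one: 30 x 22 x 16 mm (x, y, z), about 20 g. Origin at the centre of its underside.
- bar: Loose bamboo offcut lying on the board, the slimmest: 36 x 16 x 14 mm (x, y, z), about 20 g. Origin at the centre of its underside.
- hoop: Bystander: small loose bamboo steamer hoop standing on the board near its far (+x) edge, outer diameter 80 mm, 42 mm high, open in the middle. Origin at the centre of its underside.
- spool: Bystander: loose dark wooden thread spool standing on end on the board near its far (+x) edge, diameter 40 mm, 40 mm high. Origin at the centre of its underside.
- jar: Bystander: closed amber glass jar with a metal cap on the table to the left (+y) of the board and its box, diameter 64 mm, 80 mm high. Origin at the centre of its underside.

How it is judged:
At the end, for the whole second after the job is handed in: The origin of each of the three offcuts lies within the walls of the scrap box (within 116 mm of its centre along x and 61 mm along y) and below its rim (under 43 mm above the table), at rest (under 20 mm/s); hoop, spool and jar are within 15 mm of where they started and upright within 0.2 rad (x of strip in the frame of scrap_box between -0.116 and 0.116 m and y of strip in the frame of scrap_box between -0.061 and 0.061 m and height (world z) of each of strip, block, bar below 0.043 m and linear speed of each of strip, block, bar below 0.02 m/s and x of block in the frame of scrap_box between -0.116 and 0.116 m and y of block in the frame of scrap_box between -0.061 and 0.061 m and x of bar in the frame of scrap_box between -0.116 and 0.116 m and y of bar in the frame of scrap_box between -0.061 and 0.061 m and distance of each of hoop, spool, jar from where it was at the start of the episode below 0.015 m and angle between each of hoop, spool, jar's own z axis and vertical below 0.2 rad); the robot touches nothing.
It fails at once if an offcut is lifted: its origin rises more than 20 mm above the board's top (height (world z) of any of strip, block, bar above 0.085 m).
It fails at once if hoop, spool or jar is moved more than 15 mm or tipped more than 0.3 rad (distance of any of hoop, spool, jar from where it was at the start of the episode above 0.015 m or angle between any of hoop, spool, jar's own z axis and vertical above 0.3 rad).
It fails at once if an offcut falls into the parts tray ((x of strip in the frame of parts_tray between -0.12 and 0.12 m and y of strip in the frame of parts_tray between -0.065 and 0.065 m and height (world z) of strip below 0.045 m) or (x of block in the frame of parts_tray between -0.12 and 0.12 m and y of block in the frame of parts_tray between -0.065 and 0.065 m and height (world z) of block below 0.045 m) or (x of bar in the frame of parts_tray between -0.12 and 0.12 m and y of bar in the frame of parts_tray between -0.065 and 0.065 m and height (world z) of bar below 0.045 m)).
It also fails if it takes over 69 s, if anything falls off the work surface, if the arm or the gripper's body presses on something with over 40 N, if the wrist force passes 120 N, or if a joint passes its speed limit or range.

## Working session

There is one attempt and no reset: what is moved stays moved. The work goes in short steps, Python scripts to look and compute and a tool call to move; the robot and the scene stay as the last step left them, time stands still between calls to the robot, and variables do not carry over. Pictures are saved under pics/ and viewed, about 8 in all and at most 12, crops included, and the job is handed in when it is done.

Besides the shell and the picture viewer there is one more tool, called after "Request:" by a JSON object that holds its "name" and its "arguments". move_arm: Moves the arm, as the interface text tells. Its arguments: {"type":"object","properties":{"series":{"type":"array"},"newtons":{"type":"number"}},"required":["series"]}

```bash
mkdir -p pics; cat > h.py <<'E'
import numpy as np, cv2
from workcell import bot
def ray(cam,px,z,P=None):
    p=P or bot.camera_params(cam)
    R=cv2.Rodrigues(np.array(p["rvec"],float))[0]; t=np.array(p["tvec"],float).ravel()
    d=R.T@np.array([(px[0]-p["cx"])/p["fx"],(px[1]-p["cy"])/p["fy"],1.]); c=-R.T@t
    return c+d*(z-c[2])/d[2]
def proj(cam,pts):
    p=bot.camera_params(cam)
    K=np.array([[p["fx"],0,p["cx"]],[0,p["fy"],p["cy"]],[0,0,1]],float)
    return cv2.projectPoints(np.array(pts,float),np.array(p["rvec"],float),np.array(p["tvec"],float),K,None)[0].reshape(-1,2)
def save(cam,name,k=1.4):
    im=bot.get_image(cam); cv2.imwrite("pics/"+name,cv2.resize(im[:,:,::-1],None,fx=k,fy=k)); return im
E
python3 - <<'E'
from h import *
print(bot.get_state(), bot.tip_extent)
Z=dict(board=0,scrap_box=0,parts_tray=0,strip=.065,block=.065,bar=.065,hoop=.065,spool=.065,jar=0)
for c in ["scene","side"]:
    save(c,c+"0.png")
    for n,z in Z.items():
        for r in bot.place_of(n,c)[:2]:
            print(c,n,np.round(r["pixel"]),round(r["confidence"],2),np.round(ray(c,r["pixel"],z),3))
E
```

```text
{'t': 0.0, 'qpos': array([ 1.16389543e+00,  3.59501002e-01,  1.51142281e+00,  1.55107407e-05,
        1.27247958e+00, -1.15112261e-01]), 'joint_vel': array([-0.00017083, -0.00140542,  0.00015317,  0.00034018, -0.00031344,
        0.00104437]), 'joint_efforts': array([ 2.48535172e-03, -5.15363681e+01, -2.70738065e+01,  6.74298266e-02,
        3.51793121e-02, -1.28344345e-04]), 'tool_pos': array([0.17247024, 0.57430851, 0.40381533]), 'ee_rot': array([-3.14136996e+00,  1.79705555e-03,  1.27900332e+00]), 'ft_force': array([ 0.64344191, -0.35647109,  0.06083671]), 'torque': array([-0.03008205,  0.05107512,  0.03367723]), 'width': 0.08783314144154568} 0.182
scene board [246. 239.] 0.95 [0.584 0.011 0.   ]
scene scrap_box [152. 290.] 0.88 [ 0.595 -0.206  0.   ]
scene parts_tray [317. 191.] 0.58 [0.545 0.233 0.   ]
scene parts_tray [230. 289.] 0.46 [ 0.68  -0.082  0.   ]
scene strip [208. 204.] 0.72 [ 0.506 -0.03   0.065]
scene strip [365. 156.] 0.21 [0.57  0.357 0.065]
scene block [262. 200.] 0.73 [0.561 0.069 0.065]
scene bar [240. 239.] 0.6 [ 0.633 -0.026  0.065]
scene hoop [317. 225.] 0.82 [0.688 0.119 0.065]
scene spool [227. 287.] 0.97 [ 0.719 -0.104  0.065]
scene jar [368. 159.] 0.78 [0.522 0.419 0.   ]
side board [290. 243.] 0.84 [0.588 0.02  0.   ]
side scrap_box [344. 320.] 0.62 [ 0.581 -0.209  0.   ]
side scrap_box [232. 193.] 0.25 [0.541 0.237 0.   ]
side parts_tray [229. 194.] 0.59 [0.533 0.236 0.   ]
side block [266. 217.] 0.5 [0.552 0.072 0.065]
side bar [316. 232.] 0.68 [ 0.628 -0.024  0.065]
side hoop [306. 182.] 0.84 [0.695 0.122 0.065]
side spool [371. 240.] 0.55 [ 0.721 -0.104  0.065]
side spool [266. 216.] 0.55 [0.555 0.073 0.065]
side jar [188. 156.] 0.65 [0.499 0.43  0.   ]
side jar [344. 318.] 0.17 [ 0.584 -0.205  0.   ]
```

View pics/scene0.png

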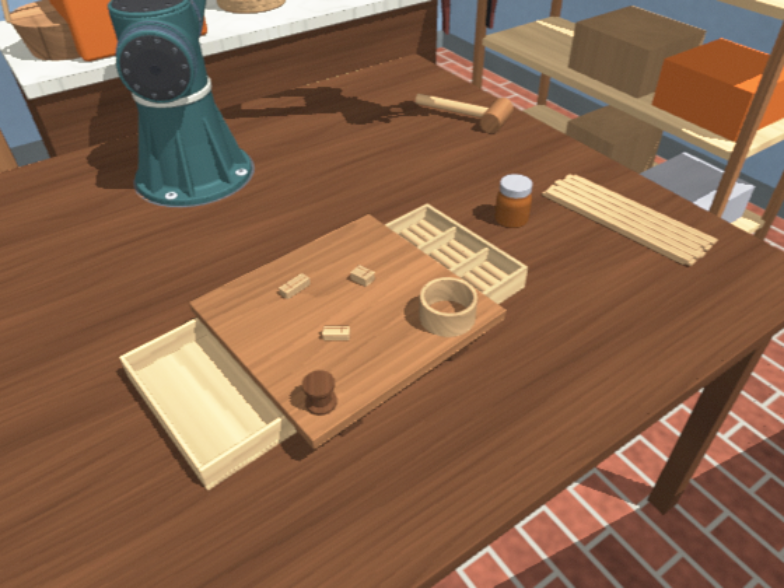

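View pics/side0.png

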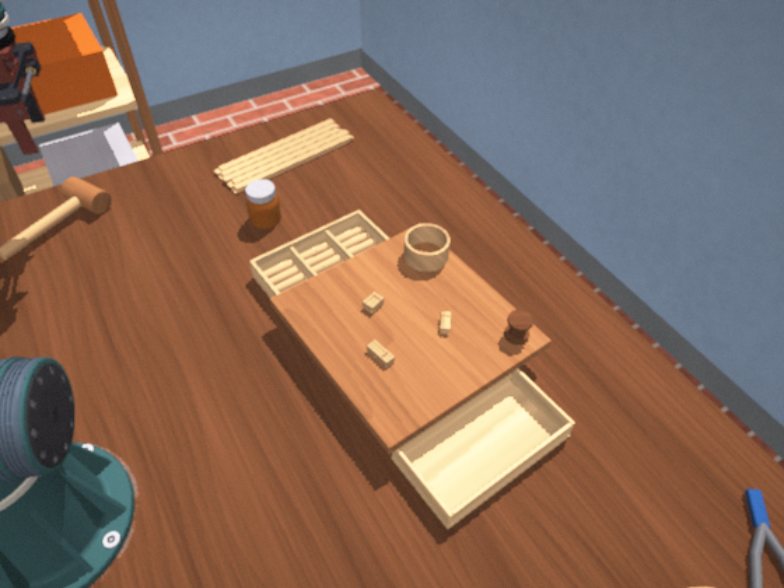

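The scrap box is on the −y edge (scene px ~(205,400) in the enlarged picture) and the parts tray on +y. The strip is at px ~(294,286), the block at (362,275) and the bar at (336,332), all free-standing; the spool (319,390) stands near the box edge. Next I fit the board frame.

```bash
python3 - <<'E'
from h import *
from scipy.optimize import least_squares
loc=np.array([[-.16,-.17],[-.16,.17],[.16,.17],[.16,-.17]])
C={"scene":[(192,305),(372,217),(505,315),(315,440)],"side":[(388,448),(273,296),None,(550,342)]}
obs=[];idx=[]
for c in C:
    for i,p in enumerate(C[c]):
        if p: 
            w=ray(c,np.array(p)/1.4,.065 if (c,i) not in[("scene",3)] else .065); obs.append(w[:2]); idx.append(i); print(c,i,w.round(3))
obs=np.array(obs)
f=lambda q:((loc[idx]@np.array([[np.cos(q[2]),np.sin(q[2])],[-np.sin(q[2]),np.cos(q[2])]])+q[:2])-obs).ravel()
r=least_squares(f,[.58,.01,.1]); q=r.x; print("board",q, (r.fun*1e3).round(1))
np.save("board.npy",q)
R=np.array([[np.cos(q[2]),-np.sin(q[2])],[np.sin(q[2]),np.cos(q[2])]])
for n,p in dict(strip=(.506,-.03),block=(.557,.07),bar=(.63,-.025),hoop=(.691,.12),spool=(.72,-.104),box=(.588,-.207),tray=(.539,.235)).items():
    print(n,(R.T@(np.array(p)-q[:2])).round(3))
E
```

```text
scene 0 [ 0.458 -0.167  0.065]
scene 1 [0.428 0.166 0.065]
scene 2 [0.739 0.19  0.065]
scene 3 [ 0.766 -0.135  0.065]
side 0 [ 0.444 -0.167  0.065]
side 1 [0.417 0.17  0.065]
side 3 [ 0.757 -0.138  0.065]
board [0.5934825  0.01438891 0.08310289] [-10.1  -1.   -8.4   4.6   0.    7.3   1.2  -7.    4.6  -0.8   3.    0.9
   9.7  -4. ]
strip [-0.091 -0.037]
block [-0.032  0.058]
bar [ 0.033 -0.042]
hoop [0.106 0.097]
spool [ 0.116 -0.128]
box [-0.024 -0.22 ]
tray [-0.036  0.224]
```

Request:
{"name": "move_arm", "arguments": {"series": [[[8, -30, 37.5, 0, 8.55], [8, -24, 41.5, 0, 8.55], [8, -17.5, 44.5, 0, 8.55], [8, -10.5, 46.5, 0, 8.55], [8, -3.5, 48, 0, 8.55], [8, 3.5, 48, 0, 8.55], [8, 10.5, 46.5, 0, 8.55], [8, 17.5, 44.5, 0, 8.55]]]}}

```text
t: 1.8
tool_pos: [0.3927, 0.2527, 0.4047]
ee_rot: [-3.136, -0.004, 0.077]
ft_force: [0.0, 0.0, 0.1]
width: 0.0272
```

Request:
{"name": "move_arm", "arguments": {"series": [[[8, 24, 44, 0, 0], [8, 24, 44, 0, 0], [8, 24, 44, 0, 0], [8, 24, 44, 0, 0], [8, 0, 0, 0, 0]]]}}

```text
t: 2.3
tool_pos: [0.5032, 0.0793, 0.4058]
ee_rot: [-3.137, -0.011, 0.066]
ft_force: [0.0, -0.3, 0.2]
width: 0.0082
```

```bash
cat > look.py <<'E'
import sys
from h import *
q=np.load("board.npy"); R=np.array([[np.cos(q[2]),-np.sin(q[2])],[np.sin(q[2]),np.cos(q[2])]])
s=bot.get_state(); print("tcp_b",(R.T@(s["tool_pos"][:2]-q[:2])).round(3),s["tool_pos"].round(3),s["ee_rot"].round(3),s["t"])
for c in sys.argv[1].split(","):
    P=bot.camera_params(c); save(c,c+sys.argv[2]+".png",1.2)
    for n in ["strip","block","bar","spool","scrap_box"]:
        for r in bot.place_of(n,c)[:2]:
            w=ray(c,r["pixel"],0 if n=="scrap_box" else .065,P); print(c,n,np.round(r["pixel"]),round(r["confidence"],2),w.round(3),"board",(R.T@(w[:2]-q[:2])).round(3))
E
python3 look.py wrist 1
```

```text
tcp_b [-0.085  0.072] [0.503 0.079 0.406] [-3.137 -0.011  0.066] 2.3
wrist strip [280. 281.] 0.69 [ 0.512 -0.026  0.065] board [-0.085 -0.033]
wrist block [323. 210.] 0.85 [0.555 0.066 0.065] board [-0.034  0.054]
wrist spool [433. 343.] 0.63 [ 0.714 -0.102  0.065] board [ 0.111 -0.126]
wrist spool [334. 237.] 0.44 [0.571 0.034 0.065] board [-0.02   0.022]
```

View pics/wrist1.png

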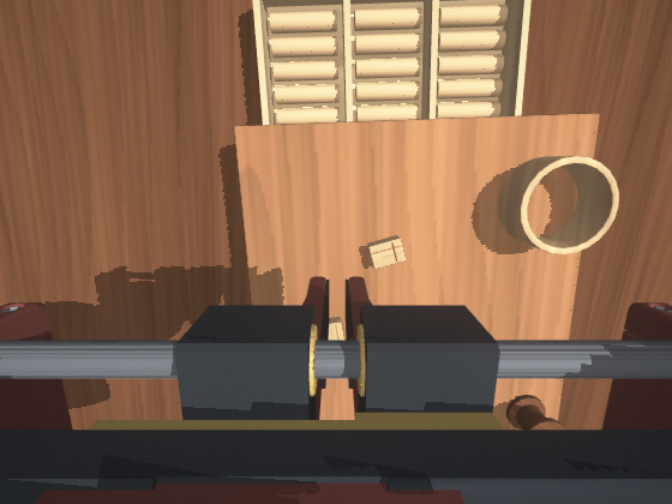

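Request:
{"name": "move_arm", "arguments": {"series": [[[8, -2, 40, 0, -1.7], [8, 0, 0, 45, 0], [8, 0, 0, 45, 0], [8, 0, 0, 40, 0], [8, 0, 0, 12, 0], [8, 0, 0, 0, 0]]]}}

```text
t: 3.2
tool_pos: [0.5003, 0.0532, 0.2619]
ee_rot: [-3.135, -0.016, 0.118]
ft_force: [-0.3, 0.5, 0.4]
width: 0.0081
```

Request:
{"name": "move_arm", "arguments": {"series": [[[8, 0, 0, 8, 1.2], [8, 0, 5, 2, 0], [8, 0, 15, 0, 0], [8, 0, 15, 0, 0], [8, 0, 15, 0, 0], [8, 0, 15, 0, 0]]]}}

```text
t: 3.8
tool_pos: [0.5085, -0.0126, 0.2554]
ee_rot: [-3.136, -0.024, 0.104]
ft_force: [0.0, 0.1, -0.2]
width: 0.0081
```

```bash
python3 look.py scene 2; python3 -c "
import cv2;i=cv2.imread('pics/scene2.png');cv2.imwrite('pics/scene2c.png',cv2.resize(i[150:420,80:460],None,fx=2,fy=2))"
```

```text
tcp_b [-0.087 -0.02 ] [ 0.509 -0.013  0.255] [-3.136 -0.024  0.104] 3.8
scene strip [204. 214.] 0.78 [ 0.527 -0.051  0.065] board [-0.072 -0.06 ]
scene block [260. 201.] 0.47 [0.562 0.064 0.065] board [-0.028  0.052]
scene bar [241. 241.] 0.73 [ 0.637 -0.028  0.065] board [ 0.04  -0.046]
scene spool [230. 285.] 0.58 [ 0.718 -0.097  0.065] board [ 0.115 -0.121]
scene scrap_box [150. 291.] 0.6 [ 0.593 -0.209  0.   ] board [-0.019 -0.223]
scene scrap_box [229. 289.] 0.4 [ 0.678 -0.084  0.   ] board [ 0.076 -0.105]
```

View pics/scene2c.png

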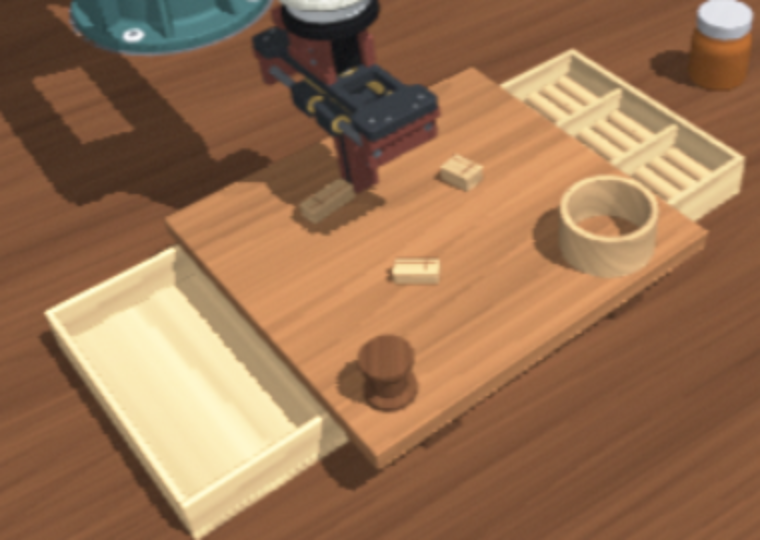

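The strip is sliding ahead of the fingers (crop px (328,200)), slightly to their +x side, so I'll drift a little in +x while pushing.

Request:
{"name": "move_arm", "arguments": {"series": [[[8, 1, 14, 1.5, 0], [8, 1, 15, 1, 0], [8, 1, 15, 0, 0], [8, 1, 15, 0, 0], [8, 0, 15, 0, 0], [8, 0, 15, 0, 0]]]}}

```text
t: 4.7
tool_pos: [0.5221, -0.1041, 0.2514]
ee_rot: [-3.136, -0.021, 0.108]
ft_force: [0.1, 0.5, -0.5]
width: 0.0079
```

```bash
python3 look.py scene,side 3; python3 -c "
import cv2,numpy as np;i=cv2.imread('pics/scene3.png');j=cv2.imread('pics/side3.png');cv2.imwrite('pics/s3c.png',cv2.resize(np.hstack([i[180:430,80:330],j[200:450,250:500]]),None,fx=1.6,fy=1.6))"
```

```text
tcp_b [-0.081 -0.112] [ 0.522 -0.104  0.251] [-3.136 -0.021  0.108] 4.7
scene strip [164. 234.] 0.53 [ 0.534 -0.142  0.065] board [-0.073 -0.151]
scene strip [315. 225.] 0.25 [0.686 0.116 0.065] board [0.101 0.093]
scene block [259. 200.] 0.76 [0.557 0.065 0.065] board [-0.032  0.054]
scene bar [240. 240.] 0.56 [ 0.634 -0.027  0.065] board [ 0.037 -0.045]
scene spool [229. 288.] 0.67 [ 0.723 -0.103  0.065] board [ 0.119 -0.127]
scene scrap_box [152. 289.] 0.56 [ 0.591 -0.206  0.   ] board [-0.021 -0.219]
side strip [307. 292.] 0.57 [ 0.527 -0.145  0.065] board [-0.079 -0.153]
side block [265. 219.] 0.49 [0.549 0.068 0.065] board [-0.04   0.057]
side block [318. 232.] 0.21 [ 0.632 -0.024  0.065] board [ 0.036 -0.042]
side bar [232. 194.] 0.5 [0.517 0.178 0.065] board [-0.062  0.169]
side bar [318. 232.] 0.43 [ 0.634 -0.025  0.065] board [ 0.037 -0.043]
side spool [367. 240.] 0.72 [ 0.715 -0.1    0.065] board [ 0.112 -0.124]
side scrap_box [344. 320.] 0.61 [ 0.582 -0.208  0.   ] board [-0.03 -0.22]
```

View pics/s3c.png

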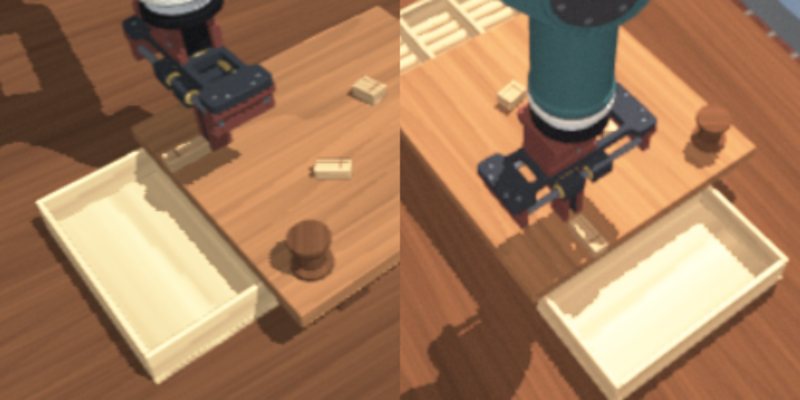

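The strip lies square at the edge, well within the box's width (side half of the picture, px (590,235)). Push on over the edge.

Request:
{"name": "move_arm", "arguments": {"series": [[[8, 0, 14, 0, 0], [8, 0, 14, 0, 0], [8, 0, 14, 0, 0], [8, 0, 14, 0, 0], [8, 0, 12, 0, 0], [8, 0, 10, 0, 0], [8, 0, 0, 0, 0], [8, 0, 0, -25, 0]]]}}

```text
t: 6.1
tool_pos: [0.5296, -0.1879, 0.2737]
ee_rot: [-3.133, -0.017, 0.107]
ft_force: [0.1, 0.2, 0.5]
width: 0.0079
```

```bash
python3 look.py scene,side 4
```

```text
tcp_b [-0.08  -0.196] [ 0.53  -0.188  0.274] [-3.133 -0.017  0.107] 6.1
scene strip [131. 272.] 0.55 [ 0.589 -0.23   0.065] board [-0.025 -0.243]
scene block [319. 190.] 0.73 [0.604 0.19  0.065] board [0.026 0.174]
scene block [258. 200.] 0.61 [0.555 0.065 0.065] board [-0.034  0.053]
scene bar [241. 240.] 0.52 [ 0.636 -0.028  0.065] board [ 0.039 -0.045]
scene spool [230. 286.] 0.67 [ 0.721 -0.099  0.065] board [ 0.118 -0.123]
scene scrap_box [153. 290.] 0.83 [ 0.595 -0.205  0.   ] board [-0.016 -0.219]
side strip [334. 330.] 0.81 [ 0.526 -0.24   0.065] board [-0.088 -0.248]
side block [335. 331.] 0.75 [ 0.528 -0.243  0.065] board [-0.087 -0.251]
side scrap_box [343. 322.] 0.98 [ 0.578 -0.211  0.   ] board [-0.034 -0.223]
```

Request:
{"name": "move_arm", "arguments": {"series": [[[8, 0, 0, -45, 0], [8, 7, -45, 0, 0], [8, 7, -45, 0, 0], [8, 7, -45, 0, 0], [8, 7, -45, 0, 0], [8, 7, -45, 0, 0], [8, 7, -45, 0, 0], [8, 7, -40, 0, 0]]]}}

```text
t: 7.5
tool_pos: [0.5479, 0.1303, 0.3244]
ee_rot: [-3.138, -0.025, 0.098]
ft_force: [1.3, -0.6, -1.0]
width: 0.0082
```

```bash
python3 look.py scene 5
```

```text
tcp_b [-0.036  0.119] [0.548 0.13  0.324] [-3.138 -0.025  0.098] 7.5
scene strip [130. 273.] 0.56 [ 0.59  -0.233  0.065] board [-0.024 -0.246]
scene strip [227. 285.] 0.22 [ 0.715 -0.103  0.065] board [ 0.111 -0.127]
scene block [260. 201.] 0.65 [0.56  0.066 0.065] board [-0.029  0.054]
scene bar [240. 238.] 0.58 [ 0.63  -0.024  0.065] board [ 0.033 -0.041]
scene bar [258. 199.] 0.27 [0.552 0.066 0.065] board [-0.037  0.055]
scene spool [229. 285.] 0.91 [ 0.717 -0.1    0.065] board [ 0.114 -0.124]
scene spool [365. 158.] 0.48 [0.575 0.35  0.065] board [0.01  0.336]
scene scrap_box [153. 289.] 0.95 [ 0.593 -0.205  0.   ] board [-0.019 -0.218]
scene scrap_box [250. 238.] 0.24 [0.586 0.021 0.   ] board [-0.007  0.008]
```

Request:
{"name": "move_arm", "arguments": {"series": [[[8, -1, 0, 40, 0], [8, 0, 0, 25, 0], [8, 0, 0, 6, 0], [8, 0, 15, 0, 0], [8, 0, 15, 0, 0], [8, 0, 15, 0, 0], [8, 0, 15, 0, 0], [8, 0, 15, 0, 0]]]}}

```text
t: 8.6
tool_pos: [0.5578, 0.0405, 0.2546]
ee_rot: [-3.14, -0.029, 0.087]
ft_force: [-0.4, -0.3, 0.4]
width: 0.0079
```

```bash
python3 look.py scene,side 6|grep -v -e spool -e scrap; python3 -c "
import cv2,numpy as np;i=cv2.imread('pics/scene6.png');j=cv2.imread('pics/side6.png');cv2.imwrite('pics/s6c.png',cv2.resize(np.hstack([i[130:430,80:430],j[180:480,200:550]]),None,fx=1.14,fy=1.14))"
```

```text
tcp_b [-0.033  0.029] [0.558 0.041 0.255] [-3.14  -0.029  0.087] 8.6
scene strip [128. 272.] 0.57 [ 0.585 -0.234  0.065] board [-0.029 -0.247]
scene block [238. 211.] 0.74 [0.56  0.012 0.065] board [-0.033  0.001]
scene bar [240. 238.] 0.66 [ 0.63  -0.026  0.065] board [ 0.033 -0.043]
side strip [332. 331.] 0.69 [ 0.523 -0.241  0.065] board [-0.092 -0.248]
side block [277. 233.] 0.49 [0.552 0.019 0.065] board [-0.041  0.008]
side bar [315. 232.] 0.55 [ 0.628 -0.022  0.065] board [ 0.032 -0.039]
```

View pics/s6c.png

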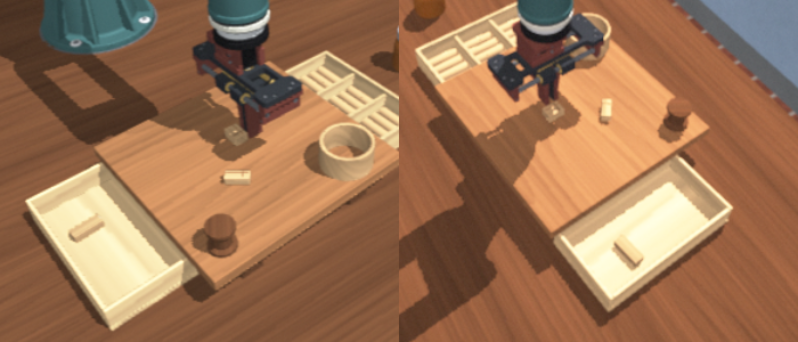

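The strip (px (85,228)) lies in the scrap box, and the block (236,135) is being pushed squarely. Continuing.

Request:
{"name": "move_arm", "arguments": {"series": [[[8, -1, 15, 1, 0], [8, -1, 15, 1, 0], [8, -1, 15, 0, 0], [8, 0, 15, 0, 0], [8, 0, 15, 0, 0], [8, 0, 15, 0, 0], [8, 0, 15, 0, 0]]]}}

```text
t: 9.9
tool_pos: [0.564, -0.0699, 0.2509]
ee_rot: [-3.14, -0.028, 0.091]
ft_force: [0.8, 0.8, 1.0]
width: 0.008
```

```bash
python3 look.py scene,side 7|grep -v -e spool -e scrap
```

```text
tcp_b [-0.036 -0.082] [ 0.564 -0.07   0.251] [-3.14  -0.028  0.091] 9.9
scene strip [128. 276.] 0.7 [ 0.593 -0.237  0.065] board [-0.022 -0.25 ]
scene block [249. 238.] 0.51 [ 0.64  -0.011  0.065] board [ 0.044 -0.029]
scene block [194. 233.] 0.48 [ 0.564 -0.092  0.065] board [-0.038 -0.103]
scene bar [243. 242.] 0.62 [ 0.643 -0.027  0.065] board [ 0.046 -0.045]
scene bar [320. 191.] 0.54 [0.609 0.188 0.065] board [0.03  0.172]
side strip [335. 328.] 0.79 [ 0.531 -0.239  0.065] board [-0.083 -0.247]
side block [306. 267.] 0.53 [ 0.558 -0.091  0.065] board [-0.044 -0.102]
```

Request:
{"name": "move_arm", "arguments": {"series": [[[8, -2, 15, 0, 0], [8, -2, 15, 0, 0], [8, -1, 15, 0, 0], [8, -1, 15, 0, 0], [8, 0, 15, 0, 0], [8, 0, 15, 0, 0], [8, 0, 15, 0, 0], [8, 0, 12, 0, 0]]]}}

```text
t: 11.3
tool_pos: [0.569, -0.1953, 0.2506]
ee_rot: [-3.14, -0.028, 0.093]
ft_force: [0.1, 1.0, -0.3]
width: 0.0082
```

```bash
python3 look.py scene,side 8|grep -v -e spool -e scrap
```

```text
tcp_b [-0.042 -0.207] [ 0.569 -0.195  0.251] [-3.14  -0.028  0.093] 11.3
scene block [158. 273.] 0.52 [ 0.618 -0.191  0.065] board [ 0.007 -0.207]
scene bar [239. 239.] 0.7 [ 0.632 -0.028  0.065] board [ 0.034 -0.045]
scene bar [366. 158.] 0.64 [0.578 0.352 0.065] board [0.013 0.337]
side strip [333. 333.] 0.56 [ 0.522 -0.244  0.065] board [-0.093 -0.251]
side block [331. 307.] 0.69 [ 0.549 -0.197  0.065] board [-0.062 -0.207]
side block [290. 243.] 0.65 [ 0.563 -0.022  0.065] board [-0.034 -0.033]
side bar [315. 232.] 0.55 [ 0.628 -0.023  0.065] board [ 0.031 -0.04 ]
```

Request:
{"name": "move_arm", "arguments": {"series": [[[8, 0, 0, -45, 0], [8, 0, 0, -30, 0], [8, 14, -45, 0, 0], [8, 15, -45, 0, 0], [8, 15, -45, 0, 0], [8, 15, -45, 0, 0], [8, 15, -45, 0, 0], [8, 0, 0, 0, 0]]]}}

```text
t: 12.7
tool_pos: [0.6219, 0.0451, 0.3321]
ee_rot: [-3.14, -0.032, 0.09]
ft_force: [-0.2, -0.7, -0.0]
width: 0.0082
```

```bash
python3 look.py scene,side 9|grep -v -e scrap; python3 -c "
import cv2,numpy as np;i=cv2.imread('pics/scene9.png');j=cv2.imread('pics/side9.png');cv2.imwrite('pics/s9c.png',cv2.resize(np.hstack([i[130:430,80:430],j[180:480,200:550]]),None,fx=1.14,fy=1.14))"
```

```text
tcp_b [0.031 0.028] [0.622 0.045 0.332] [-3.14  -0.032  0.09 ] 12.7
scene strip [129. 275.] 0.71 [ 0.594 -0.235  0.065] board [-0.02  -0.248]
scene block [157. 268.] 0.75 [ 0.606 -0.188  0.065] board [-0.005 -0.202]
scene bar [240. 238.] 0.55 [ 0.631 -0.025  0.065] board [ 0.034 -0.042]
scene spool [230. 289.] 0.61 [ 0.727 -0.102  0.065] board [ 0.123 -0.127]
side strip [334. 329.] 0.48 [ 0.528 -0.239  0.065] board [-0.086 -0.247]
side block [369. 240.] 0.6 [ 0.718 -0.102  0.065] board [ 0.114 -0.126]
side block [329. 308.] 0.48 [ 0.545 -0.197  0.065] board [-0.066 -0.207]
side bar [319. 233.] 0.68 [ 0.633 -0.029  0.065] board [ 0.036 -0.046]
side spool [368. 242.] 0.61 [ 0.713 -0.106  0.065] board [ 0.109 -0.13 ]
```

View pics/s9c.png

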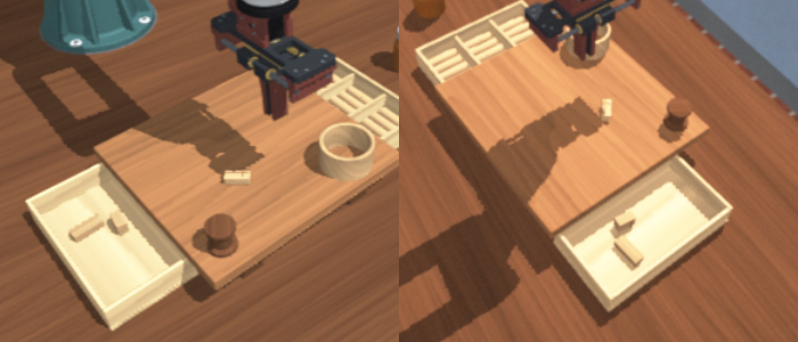

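Strip (px (86,228)) and block (120,222) are both in the scrap box. Now the bar.

Request:
{"name": "move_arm", "arguments": {"series": [[[8, -2, 0, 45, 0], [8, 0, 0, 27, 0], [8, 0, 0, 6, 0], [8, 0, 14, 1, 0], [8, 0, 14, 0, 0], [8, 0, 14, 0, 0], [8, 0, 14, 0, 0], [8, 0, 14, 0, 0]]]}}

```text
t: 14.1
tool_pos: [0.6309, -0.0373, 0.257]
ee_rot: [3.139, -0.041, 0.084]
ft_force: [0.1, -0.2, -0.1]
width: 0.008
```

```bash
python3 look.py scene,side 10|grep -v -e scrap; python3 -c "
import cv2,numpy as np;i=cv2.imread('pics/scene10.png');j=cv2.imread('pics/side10.png');cv2.imwrite('pics/s10c.png',cv2.resize(np.hstack([i[180:430,130:380],j[180:430,300:550]]),None,fx=1.6,fy=1.6))"
```

```text
tcp_b [ 0.033 -0.055] [ 0.631 -0.037  0.257] [ 3.139 -0.041  0.084] 14.1
scene strip [129. 274.] 0.85 [ 0.591 -0.235  0.065] board [-0.023 -0.248]
scene block [156. 268.] 0.54 [ 0.607 -0.188  0.065] board [-0.004 -0.203]
scene bar [224. 244.] 0.77 [ 0.626 -0.059  0.065] board [ 0.026 -0.076]
scene spool [231. 287.] 0.63 [ 0.722 -0.098  0.065] board [ 0.119 -0.122]
side strip [335. 331.] 0.6 [ 0.528 -0.242  0.065] board [-0.087 -0.25 ]
side block [329. 308.] 0.44 [ 0.545 -0.196  0.065] board [-0.065 -0.205]
side bar [324. 245.] 0.46 [ 0.623 -0.063  0.065] board [ 0.023 -0.08 ]
side spool [370. 242.] 0.81 [ 0.718 -0.108  0.065] board [ 0.113 -0.132]
```

View pics/s10c.png

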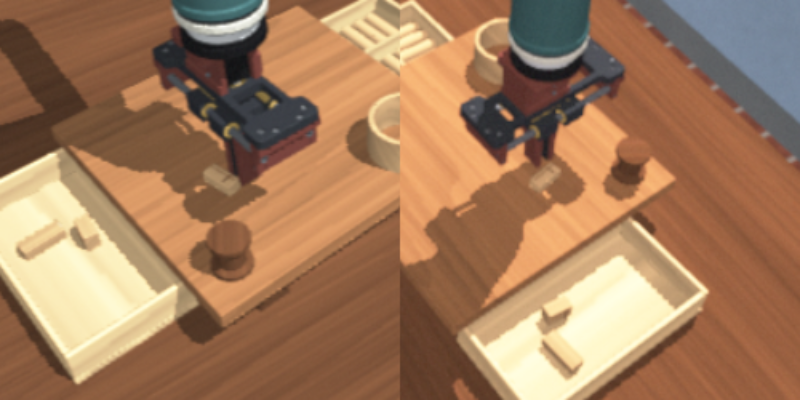

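The bar has turned flat against the fingers but sits ~12 mm toward −x of them. Back off, recentre, push on.

Request:
{"name": "move_arm", "arguments": {"series": [[[8, 0, -12, 0, 0], [8, -13, 0, 3, 0], [8, 0, 8, 2, 0], [8, 0, 14, 0, 0], [8, 0, 14, 0, 0], [8, 0, 14, 0, 0], [8, 0, 14, 0, 0]]]}}

```text
t: 15.4
tool_pos: [0.6236, -0.0886, 0.2505]
ee_rot: [3.14, -0.041, 0.088]
ft_force: [-0.2, -0.4, -0.2]
width: 0.0081
```

```bash
python3 look.py scene,side 11|grep -v -e scrap
```

```text
tcp_b [ 0.021 -0.105] [ 0.624 -0.089  0.251] [ 3.14  -0.041  0.088] 15.4
scene strip [128. 275.] 0.83 [ 0.591 -0.236  0.065] board [-0.023 -0.25 ]
scene block [317. 190.] 0.71 [0.601 0.186 0.065] board [0.022 0.17 ]
scene bar [202. 259.] 0.56 [ 0.634 -0.11   0.065] board [ 0.03  -0.128]
scene spool [229. 285.] 0.6 [ 0.717 -0.099  0.065] board [ 0.114 -0.123]
side strip [334. 331.] 0.71 [ 0.525 -0.241  0.065] board [-0.089 -0.249]
side block [332. 306.] 0.63 [ 0.552 -0.196  0.065] board [-0.059 -0.206]
side bar [366. 241.] 0.66 [ 0.711 -0.1    0.065] board [ 0.108 -0.124]
side bar [338. 260.] 0.61 [ 0.628 -0.112  0.065] board [ 0.024 -0.129]
side spool [368. 240.] 0.71 [ 0.716 -0.101  0.065] board [ 0.112 -0.125]
```

Request:
{"name": "move_arm", "arguments": {"series": [[[8, 0, 14, 0, 0], [8, 0, 14, 0, 0], [8, 0, 14, 0, 0], [8, 0, 14, 0, 0], [8, 0, 14, 0, 0], [8, 0, 14, 0, 0], [8, 0, 10, 0, 0], [8, 0, 0, 0, 0]]]}}

```text
t: 16.8
tool_pos: [0.6324, -0.1902, 0.2506]
ee_rot: [3.139, -0.041, 0.089]
ft_force: [0.5, -0.3, 0.2]
width: 0.0082
```

Request:
{"name": "move_arm", "arguments": {"series": [[[8, 0, 0, -45, 0], [8, 0, 0, -45, 0], [8, 0, 0, -40, 0], [8, -30, -40, 0, 0], [8, -30, -40, 0, 0], [8, -30, -40, 0, 0], [8, -30, -40, 0, 0], [8, 0, 0, 0, 0]]]}}

```text
t: 17.6
tool_pos: [0.4905, -0.0391, 0.3794]
ee_rot: [-3.141, -0.041, 0.085]
ft_force: [1.0, -0.6, 1.0]
width: 0.0083
```

```bash
python3 look.py scene,side 12; python3 -c "
import cv2,numpy as np;i=cv2.imread('pics/scene12.png');j=cv2.imread('pics/side12.png');cv2.imwrite('pics/s12c.png',cv2.resize(np.hstack([i[130:430,80:430],j[180:480,200:550]]),None,fx=1.14,fy=1.14))"
```

```text
tcp_b [-0.107 -0.045] [ 0.491 -0.039  0.379] [-3.141 -0.041  0.085] 17.6
scene block [159. 272.] 0.63 [ 0.617 -0.188  0.065] board [ 0.006 -0.204]
scene bar [178. 290.] 0.74 [ 0.675 -0.177  0.065] board [ 0.065 -0.197]
scene spool [231. 287.] 0.89 [ 0.723 -0.098  0.065] board [ 0.12  -0.123]
scene spool [314. 227.] 0.74 [0.69  0.111 0.065] board [0.104 0.088]
scene scrap_box [150. 288.] 0.69 [ 0.587 -0.207  0.   ] board [-0.025 -0.22 ]
side strip [335. 328.] 0.52 [ 0.53  -0.238  0.065] board [-0.084 -0.246]
side block [328. 306.] 0.53 [ 0.545 -0.192  0.065] board [-0.066 -0.202]
side bar [334. 330.] 0.7 [ 0.526 -0.241  0.065] board [-0.088 -0.249]
side spool [369. 241.] 0.72 [ 0.717 -0.105  0.065] board [ 0.113 -0.129]
side spool [332. 329.] 0.3 [ 0.525 -0.237  0.065] board [-0.089 -0.245]
side scrap_box [344. 321.] 0.93 [ 0.58  -0.211  0.   ] board [-0.032 -0.224]
```

View pics/s12c.png

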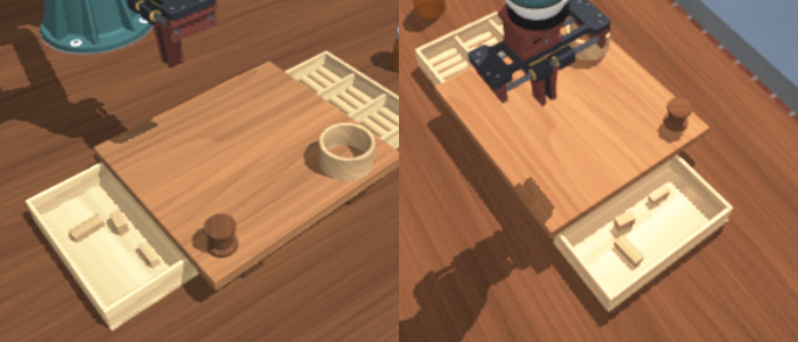

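All three offcuts lie in the scrap box (px (86,228), (120,222), (148,255)). The hoop and spool stand where they were, and the hand is clear.

```bash
python3 -c "
from h import *
for n,z in dict(strip=.005,block=.005,bar=.005).items():
    for c,p in dict(scene=dict(strip=(129,275),block=(157,270),bar=(178,290)),side=dict(strip=(334,330),block=(329,307))).items():
        if n in p: print(c,n,ray(c,p[n],z).round(3))
print(bot.job_done(), bot.get_state()['joint_vel'].round(3))"
```

```text
scene strip [ 0.537 -0.23   0.005]
side strip [ 0.549 -0.219  0.005]
scene block [ 0.557 -0.179  0.005]
side block [ 0.57  -0.17   0.005]
scene bar [ 0.627 -0.166  0.005]
the job is handed in; nothing more can be done
the job is handed in; nothing more can be done
```

I swept the strip, the block and the bar one at a time over the board's −y edge into the scrap box. I pushed with the nearly closed fingertips and never gripped or lifted an offcut. The job was handed in at about 18 s.

- **Offcuts:** in the last pictures from both cameras, all three lie on the floor of the scrap box. Worked out from the pixels, they are within about 60 mm of the box centre along x and 45 mm along y.
- **Bystanders:** the hoop and spool stand where they started, to within the few mm the images can resolve. I did not re-measure the jar at the end, but the arm stayed well clear of it.
- **Hand:** it finished raised, with the fingertips about 0.2 m above the table, touching nothing.
- **Disagreements:** the two cameras differed by about 10–15 mm on the strip and block. The networks gave some mislabels, such as "bar" on the strip and "spool" on the hoop, and I rejected these against the picture. Only the scene camera gave a usable final reading of the bar; it also shows in the box in the side picture.
- **Failed check:** the last script was meant to print the joint speeds after hand-in, but it gave no reading because the robot no longer answered.

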